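Lock the dock mount's clamp nut

ROBOT

A 6-joint arm with a two-finger parallel gripper is mounted at the origin on the work surface. World frame = base frame: x ahead of the robot, y to its left, z up, the work surface at z = 0. Lengths are in m, angles in rad, forces in N, time in s.
With the tool pointing down it reaches from about 0.25 to 0.775 m from the base axis. Payload 4 kg.
Tool frame: the origin (TCP) lies on the centre line of the jaws, within the pads' length; the fingertips stand 25 mm ahead of it and the grasp point (between the pads) lies 6 mm ahead of it; z points along the fingers, y is the line along which they close (so a half turn about z gives the same grasp; the last joint's range is limited). The gripper opens to 94 mm and grips with 3 to 60 N. Pads are 16 mm wide; open, the fingers measure 119 mm over their backs; the gripper's body (75 mm by 177 mm) begins 78 mm behind the grasp point.
Start: joints at [-1.452, 0.087, 1.371, -0, 1.684, -0.103], TCP at [0.121, -0.537, 0.231] pointing down, gripper open.
Joint ranges: [-3.1, 3.1], [-0.76, 2.03], [0.27, 2.55], [-1.08, 4.22], [0.17, 2.65], [-2.57, 2.57]. Speed limits (rad/s): [2.79, 2.79, 3.14, 3.14, 3.14, 3.14].

INTERFACE

Orientations are given as [roll, pitch, yaw] about the fixed x, y, z axes, in that order (R = Rz(yaw) Ry(pitch) Rx(roll)).
In Python, from bench import sensors, optics, ticket gives the robot as it stands.
- The arm moves only by the tool send_rows, never from a script. Its argument "rows" is a list of rows, each a list of 6 numbers: the shift along the world's x, y, z in mm, then the turn, a rotation vector about the world's x, y, z in rad. In form: [[x, y, z, wx, wy, wz], ...]. A call has 1 to 8 rows; each row shifts and turns the commanded pose from where the row before left it; what a row does not reach is not made up. A row lasts 1/12 s, in which the tool goes at most 41.7 mm and 7.16 degrees, less where a joint would pass 70% of its speed; a pose out of reach is approached as far as the arm can. A call is refused whole if a number of a shift passes 41.7 or a number of a turn 0.125, either way. A call with a gripper value outside its range is refused whole. "grip" is the finger opening in mm, from 0 to 94, set as the call begins (left out, the last holds). The fingers move at their own pace and stop on an object; the grip force is fixed at half the most. Time passes only in rows, so rows that do not move let the fingers close. It gives the time, the measured TCP pose, the force, the opening and the grip force at its end, in the units of the state.
- sensors.get_obs(): the state, without advancing time (a new reading comes with each control period).
- optics.snapshot(name): name is "side" or "top"; returns the picture (384x512x3 uint8, red, green, blue); there is no depth.
- optics.camera_model(name): a dict with "vertical_fov" (degrees; the focal length in pixels is half the picture's height over the tangent of half this angle, whatever the lens; pixels are square), "cx", "cy" (the principal point, pixels), "k1" (the pictures are not rectified: a ray, as slopes to the right and down, at radius r is drawn at 1 + k1 r^2 times it, then the intrinsics apply), "R" (3x3) and "t" (3): a world point X has camera coordinates R X + t. Camera axes: x right, y down, z forward; pixel columns grow to the right and rows downward; lengths in m; the calibration is good to about 2 mm. A picture is of the moment at which its call begins. camera_model takes no time and is no camera call.
- ticket.close_job(): hands the job in; it is judged then, once.
The state is a dict: "time": time; "joint_positions": joint angles; "qvel": joint speeds; "joint_torque": joint torques, N m; "tool_pos": TCP position; "ee_rot": TCP orientation; "wrist_force": force on the tool from outside, world axes, zero at the start; "wrist_torque": the same for the moment, N m; "width": finger opening in m; "finger_force": force on a finger pad.
Only numpy, scipy, OpenCV 4.12 (cv2) and the standard library are available. Lean on these libraries where they do the work, as an engineer would, in place of code of your own. Each camera call takes 0.05 s, during which the arm holds its last target. There are 200 camera calls.

TASK

The charging-dock mount on the desk is clamped by the steel nut on its sloping threaded stud. Run the orange lock nut down the stud by hand until it meets the steel nut, tighten it firmly so that the two are jammed together, and let go. Do not turn the steel nut, and leave the other things on the desk where they are.

Things in the scene. Friction and masses are not known exactly. Their poses are not given: they have to be found in the camera images.
- dock_mount: terminal mount fixed to the desk: dark steel base 200 x 150 x 12 mm, grey plate 240 x 90 mm on two cheeks with an aluminium carrier, dock and terminal on it. Origin: centre of the base's underside, z up. The plate rises at 35 degrees towards the mount's own +x. A fixed threaded stud, 24 mm thick, stands square on the plate, leaning 35 degrees from vertical towards the mount's own -x
- stud_end (a point): centre of the stud's free end, 45 mm above the steel nut's top along the stud; axes as the mount's (upright, not along the stud)
- dock_edge (a point): top edge, nearest the stud, of the black charging dock at the plate's upper end: 58 mm above the plate (the terminal in it stands no higher), 88 mm up the plate from the stud's axis; nothing else rises beside the nuts within 88 mm
- steel_nut: the first nut: plain steel hexagon, 36 mm across flats, 19 mm high, already tight on its washer and the carrier (it takes about 2 N m to turn it). Origin: centre of its underside, on the stud's axis; its z axis points up along the stud. Its top face is 19 mm along +z
- steel_nut_corner (a point): a top corner of the steel nut, 21 mm from the stud's axis; it shows whether that nut has been turned
- lock_nut: the second nut, to be run down: orange painted steel nut, coarse right-hand thread, hexagon 50 mm across flats (58 over corners), 30 mm high. Origin: centre of its underside, on the stud's axis; z points up along the stud; x is square to one pair of flats (the others at 60 and 120 degrees). It starts 3.5 to 5.5 mm above the steel nut; the stud then stands 9 to 12 mm out of its top, 15 at the end
- lock_nut_top (a point): centre of the lock nut's top face, on the stud's axis, 30 mm above its origin; axes as the lock nut's
- lock_turn (a joint): turn of the lock nut, rad: grows clockwise seen from the stud's free end (down, tightening), 0 when it just touches the steel nut, negative above. One full turn is 10 mm along the stud. 0.04 N m turns it until it touches; then the torque rises steadily, to about 0.3 N m at 0.65 rad past touching, which is firmly tight. It stays where it is left; only turning moves it, not a light push
- stapler: bystander: black stapler, 135 x 36 x 40 mm
- spare_terminal: bystander: black handheld terminal lying flat, 160 x 78 x 26 mm
- sunglasses: bystander: black folded sunglasses, 130 x 40 x 42 mm
- air_duster: bystander: black and orange cordless air duster standing up, 190 mm high
- mug: bystander: blue mug, 82 mm across, 95 mm high
- stick_reader: bystander: yellow and black ear-tag stick reader lying beyond the mount, 440 x 36 x 34 mm
- tape_measure: bystander: yellow tape measure standing beside the mount's base, 72 x 36 x 62 mm

How it is judged:
By the outcome, as a careful person would: the job done as asked, in the order asked, and still so for the second after the job is handed in, with the robot touching nothing.
It also fails if it takes over 54 s, if anything falls off the work surface, if the arm or the gripper's body presses on something with over 40 N, if the wrist force passes 120 N, or if a joint passes its speed limit or range.

## Working session

There is one attempt and no reset: what is moved stays moved. The work goes in short steps, Python scripts to look and compute and a tool call to move; the robot and the scene stay as the last step left them, time stands still between calls to the robot, and variables do not carry over. Pictures are saved under pics/ and viewed, at most 10 in all, crops included, and the job is handed in when it is done.

Besides the shell and the picture viewer there is one more tool, called after ">>>" by a JSON object that holds its "fn" and its "kwargs". send_rows: Moves the arm, as the interface text tells. Its arguments: {"type":"object","properties":{"rows":{"type":"array"},"grip":{"type":"number"}},"required":["rows"]}

```bash
ls; mkdir -p pics; python3 - <<'E'
from bench import sensors, optics
import cv2
for n in("side","top"):
    cv2.imwrite(f"pics/{n}0.png",cv2.resize(optics.snapshot(n)[:,:,::-1],(800,600),interpolation=cv2.INTER_CUBIC))
    print(n,optics.camera_model(n))
print(sensors.get_obs())
E
```

```text
pics
side {'vertical_fov': 45.99742935526086, 'cx': 247.99021748121714, 'cy': 191.35471542037672, 'k1': -0.16751614722636, 'R': array([[ 0.87745744, -0.47951192, -0.01169433],
       [-0.3710163 , -0.66306587, -0.65014656],
       [ 0.30399891,  0.57481473, -0.75971882]]), 't': array([-0.502096  ,  0.29879281,  1.25952904])}
top {'vertical_fov': 57.3397364876606, 'cx': 256.7223035590571, 'cy': 195.6729939163782, 'k1': -0.09941745129208056, 'R': array([[ 0.02212755, -0.99948631,  0.02318372],
       [-0.99512469, -0.02424843, -0.09559741],
       [ 0.09611047, -0.02095535, -0.99515006]]), 't': array([0.00122967, 0.58655671, 1.13234015])}
{'time': 0.1, 'joint_positions': array([-1.45208942e+00,  8.78533103e-02,  1.37208720e+00,  1.97012344e-05,
        1.68363053e+00, -1.03098597e-01]), 'qvel': array([ 0.00083331, -0.0011554 , -0.0045311 ,  0.00022236,  0.00041413,
       -0.00088346]), 'joint_torque': array([ 1.68273276e-03, -3.41253054e+01, -3.03302050e+01,  7.20415707e-02,
        3.04662553e-02, -1.01891494e-04]), 'tool_pos': array([ 0.12094373, -0.53607303,  0.22944446]), 'ee_rot': array([-3.13962679e+00, -2.23083638e-04,  2.21807488e-01]), 'wrist_force': array([ 0.05565495, -0.74115864, -0.03433622]), 'wrist_torque': array([-0.0015441 , -0.01881989,  0.04305744]), 'finger_force': 0.0, 'width': 0.09420085986299476}
```

View pics/side0.png

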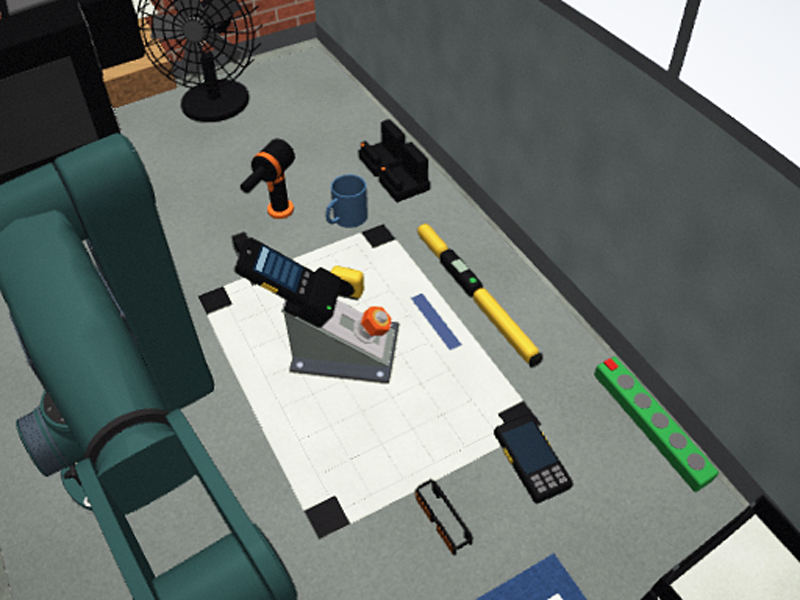

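View pics/top0.png

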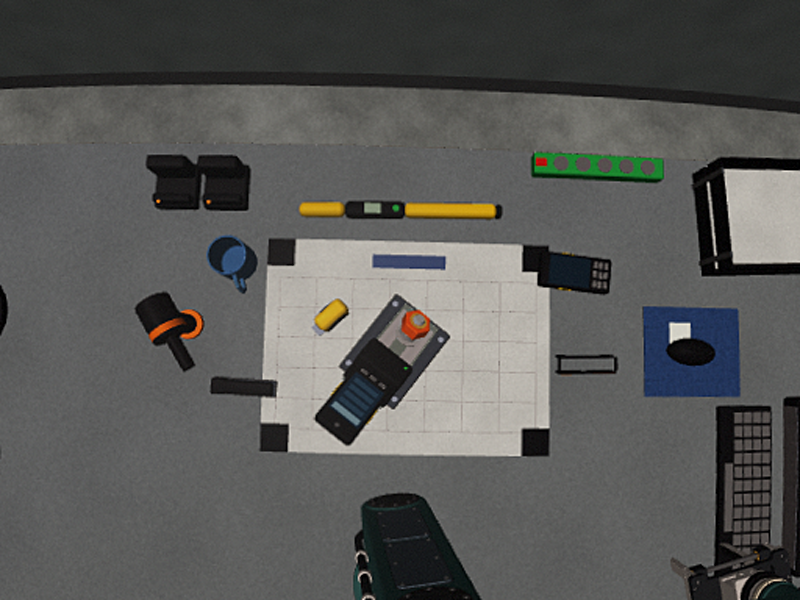

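The side view shows the orange nut near (376,320) of 800x600 with the stud's grey end at its upper right. In the top view the nut is at (416,323), the stud leans away from the robot, and the dock is below-left of it. Next are enlarged crops of both.

```bash
python3 - <<'E'
from bench import optics
import cv2
for n,(x,y) in dict(side=(200,170),top=(205,175)).items():
    im=optics.snapshot(n)[y:y+75,x:x+100,::-1]
    cv2.imwrite(f"pics/{n}1.png",cv2.resize(im,(800,600),interpolation=cv2.INTER_CUBIC))
E
```

```text
(no output)
```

View pics/side1.png

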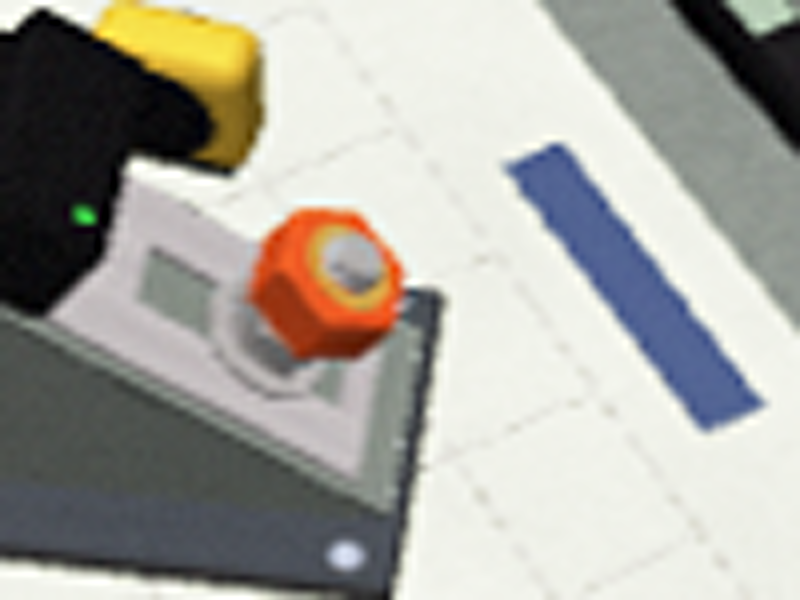

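View pics/top1.png

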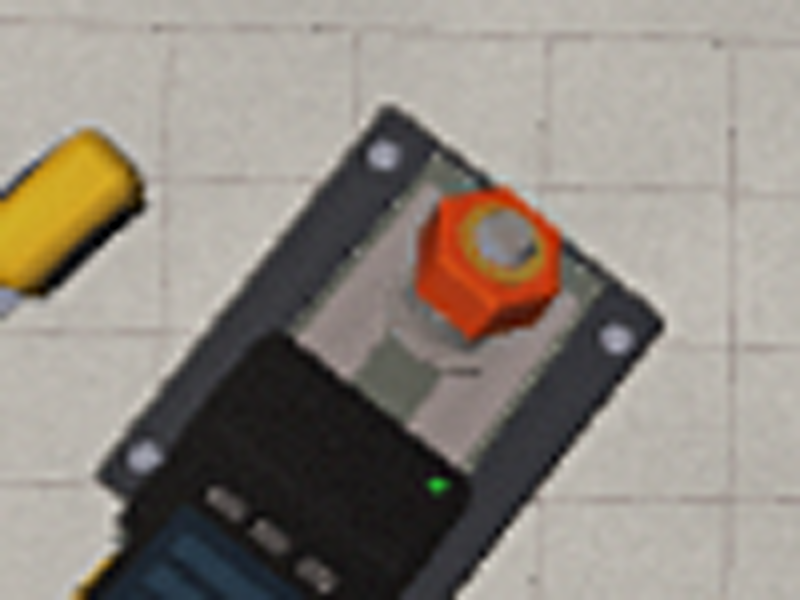

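Side crop (8x, origin 200,170): stud end at about (360,258), orange hexagon spanning (250..405, 207..360). Top crop (8x, origin 205,175): stud end at about (509,236), base corners (388,105), (663,325), (100,480). I'll fit the hexagonal prism to the orange outlines in both views.

```bash
cat > h.py <<'E'
import numpy as np, cv2
from bench import optics
from scipy.optimize import minimize, least_squares
from scipy.spatial.transform import Rotation as Rot
C={n:optics.camera_model(n) for n in("side","top")}
def proj(n,X):
    c=C[n]; p=np.atleast_2d(X)@c["R"].T+c["t"]; s=p[:,:2]/p[:,2:]
    f=192/np.tan(np.radians(c["vertical_fov"]/2))
    return s*(1+c["k1"]*(s**2).sum(1,keepdims=True))*f+[c["cx"],c["cy"]]
def axes(yaw):   # stud axes: columns = up-plate, lateral, stud direction
    return Rot.from_euler("ZY",[yaw,-np.radians(35)]).as_matrix()
def px(n,u,v): 
    o=dict(side=(200,170),top=(205,175))[n]
    return np.array([u,v])/8+np.array(o)-7/16
def tri(pix):
    return least_squares(lambda X:np.concatenate([proj(n,X)[0]-p for n,p in pix.items()]),[.6,-.03,.15])
def onplane(n,p,z): 
    r=least_squares(lambda q:proj(n,[q[0],q[1],z])[0]-p,[.6,0]).x; return np.array([*r,z])
def mask(n,im):
    h=cv2.cvtColor(im,cv2.COLOR_RGB2HSV).astype(int)
    m=((h[...,0]<16)&(h[...,1]>150)&(h[...,2]>90)).astype(np.uint8)
    o=dict(side=(200,170),top=(205,175))[n]; k=np.zeros_like(m); k[o[1]:o[1]+75,o[0]:o[0]+100]=1
    m*=k; pts=cv2.findNonZero(m); return m,pts
def prism(top,A,ph):
    a=np.radians(30+60*np.arange(6))+ph; r=.025/np.cos(np.pi/6)
    ring=np.c_[r*np.cos(a),r*np.sin(a),0*a]; R=np.vstack([ring,ring-[0,0,.03]]); return top+R@A.T
E
python3 - <<'E'
from h import *
c=[onplane("top",px("top",*q),.012) for q in((388,105),(663,325),(100,480))]
print("base",np.round(c,4)); e=c[1]-c[0]; l=c[2]-c[0]
print(np.linalg.norm(e),np.linalg.norm(l)); yl=np.arctan2(l[1],l[0]); ye=np.arctan2(e[1],e[0])+np.pi/2
print("yaws",yl,ye); yaw=yl*.6+ye*.4
A=axes(yaw); r=tri({"side":px("side",360,258),"top":px("top",509,236)}); S=r.x; print("stud end",S,r.cost)
mid=(c[1]+c[2])/2; print("base centre",mid,"stud end in mount",Rot.from_euler("z",-yaw).apply(S-mid), "axis",A[:,2])
M={}
for n in C:
    im=cv2.resize(optics.snapshot(n),None,fx=1,fy=1); m,p=mask(n,im); hull=cv2.convexHull(p)
    k=np.zeros((384*4,512*4),np.uint8)
    # 4x supersampled orange mask, filled
    big=cv2.resize(optics.snapshot(n),None,fx=4,fy=4,interpolation=cv2.INTER_CUBIC)
    h=cv2.cvtColor(big,cv2.COLOR_RGB2HSV).astype(int); b=((h[...,0]<17)&(h[...,1]>140)&(h[...,2]>80)).astype(np.uint8)
    x,y,w,hh=cv2.boundingRect(p); k[y*4-12:(y+hh)*4+12,x*4-12:(x+w)*4+12]=1; b*=k
    cs,_=cv2.findContours(b,cv2.RETR_EXTERNAL,cv2.CHAIN_APPROX_NONE); g=max(cs,key=cv2.contourArea)
    M[n]=cv2.fillPoly(np.zeros_like(b),[cv2.convexHull(g)],1); print(n,M[n].sum())
def cost(q,yw=None):
    A=axes(q[4]); V=prism(q[:3],A,q[3]); s=0.
    for n in C:
        P=(proj(n,V)+.5)*4-.5
        h=cv2.convexHull((P).astype(np.float32)); m=cv2.fillPoly(np.zeros_like(M[n]),[np.round(h*16).astype(np.int32)],1,shift=4)
        s+=(m!=M[n]).sum()
    return s+ 4e4*(q[4]-yaw)**2
best=[]
for ph in np.radians(np.arange(0,60,10)):
    x0=np.r_[S-.0105*A[:,2],ph,yaw]
    sim=np.vstack([x0]+[x0+d for d in np.diag([.004,.004,.004,.15,.05])])
    o=minimize(cost,x0,method="Nelder-Mead",options=dict(initial_simplex=sim,maxfev=600)); best.append((o.fun,o.x))
for f,x in sorted(best,key=lambda b:b[0])[:3]:
    d=S-x[:3]; print(f,np.round(x,4),"phase",np.degrees(x[3])%60,"stud out (axes)",np.round(axes(x[4]).T@d*1e3,1))
E
```

```text
base [[ 0.6146  0.0274  0.012 ]
 [ 0.5249 -0.0896  0.012 ]
 [ 0.4552  0.1431  0.012 ]]
0.1474218268967664 0.19691341983595187
yaws 2.513389600613058 -0.653742671933363
stud end [ 0.55259408 -0.0186361   0.11609905] 0.02275474823420595
base centre [0.4900651  0.02675814 0.012     ] stud end in mount [-0.02310643 -0.07373332  0.10409905] axis [-0.18274552 -0.54368557  0.81915204]
side 4398
top 4330
900.0000076955556 [ 0.5405 -0.0188  0.1108  1.0793  1.2466] phase 1.8399379892955068 stud out (axes) [  6.3 -11.4   2. ]
903.7614048814816 [ 0.5404 -0.0194  0.1109  1.0724  1.2585] phase 1.445315011954733 stud out (axes) [  6.7 -11.3   1.7]
924.0000219304882 [ 0.5407 -0.0182  0.1082  0.1345  1.2465] phase 7.708794135733838 stud out (axes) [  7.4 -11.4   4.5]
```

```bash
cat > fit.py <<'E'
from h import *
import sys
yaw=2.503
A=axes(yaw); r=tri({"side":px("side",360,258),"top":px("top",509,236)}); S=r.x; print("stud end",S,r.cost)
mid=np.array([.49,.0268,0]); print("stud end in mount",Rot.from_euler("z",-yaw).apply(S-mid), "axis",A[:,2])
M={}
for n in C:
    raw=optics.snapshot(n); m,p=mask(n,raw)
    big=cv2.resize(raw,None,fx=4,fy=4,interpolation=cv2.INTER_CUBIC)
    h=cv2.cvtColor(big,cv2.COLOR_RGB2HSV).astype(int); b=((h[...,0]<17)&(h[...,1]>140)&(h[...,2]>80)).astype(np.uint8)
    x,y,w,hh=cv2.boundingRect(p); k=np.zeros_like(b); k[y*4-12:(y+hh)*4+12,x*4-12:(x+w)*4+12]=1; b*=k
    cs,_=cv2.findContours(b,cv2.RETR_EXTERNAL,cv2.CHAIN_APPROX_NONE); g=max(cs,key=cv2.contourArea)
    M[n]=cv2.fillPoly(np.zeros_like(b),[cv2.convexHull(g)],1)
def cost(q):
    V=prism(q[:3],axes(q[4]),q[3]); s=0.
    for n in C:
        h=cv2.convexHull(((proj(n,V)+.5)*4-.5).astype(np.float32)); m=cv2.fillPoly(np.zeros_like(M[n]),[np.round(h*16).astype(np.int32)],1,shift=4)
        s+=(m!=M[n]).sum()
    return s+2e5*(q[4]-yaw)**2
best=[]
for ph in np.radians(np.arange(0,60,8)):
    x0=np.r_[S-.0105*A[:,2],ph,yaw]
    sim=np.vstack([x0]+[x0+d for d in np.diag([.004,.004,.004,.15,.03])])
    o=minimize(cost,x0,method="Nelder-Mead",options=dict(initial_simplex=sim,maxfev=600)); best.append((o.fun,o.x))
for f,x in sorted(best,key=lambda b:b[0])[:4]:
    d=S-x[:3]; print(f,np.round(x,4),"phase",np.degrees(x[3])%60,"stud out (axes)",np.round(axes(x[4]).T@d*1e3,1))
E
python3 fit.py
```

```text
stud end [ 0.55259408 -0.0186361   0.11609905] 0.02275474823420595
stud end in mount [-0.07734192 -0.00082795  0.11609905] axis [ 0.46054484 -0.34188943  0.81915204]
1021.0006158205424 [ 0.5498 -0.0161  0.1104  0.8771  2.5031] phase 50.25354037490934 stud out (axes) [0.2 0.4 6.9]
1022.0000000020323 [ 0.5502 -0.0159  0.1099  0.9007  2.503 ] phase 51.60812727274827 stud out (axes) [0.7 0.7 7.1]
1036.0792009806823 [ 0.5503 -0.0159  0.1109  0.9011  2.5036] phase 51.63142890021232 stud out (axes) [0.1 0.8 6.2]
1040.1641020526629 [ 0.5505 -0.016   0.1115  0.7957  2.5039] phase 45.589639965096474 stud out (axes) [-0.   0.9  5.7]
```

```bash
sed -i 's/(h\[...,0\]<17)&(h\[...,1\]>140)&(h\[...,2\]>80)/((h[...,0]<17)|(h[...,0]>172))\&(h[...,1]>95)\&(h[...,2]>50)/' fit.py
cat >> fit.py <<'E'
f,x=min(best,key=lambda b:b[0]); V=prism(x[:3],axes(x[4]),x[3])
out=[]
for n in C:
    o=dict(side=(220,185),top=(245,185))[n]; im=optics.snapshot(n)[o[1]:o[1]+50,o[0]:o[0]+40,::-1]
    im=cv2.resize(im,(400,500),interpolation=cv2.INTER_CUBIC)
    P=((proj(n,V)-o+.5)*10-.5).astype(int)
    cv2.polylines(im,[P[:6].reshape(-1,1,2)],True,(0,255,0),1); cv2.polylines(im,[P[6:].reshape(-1,1,2)],True,(255,0,0),1)
    for z in(-.0,.0105):
        cv2.circle(im,tuple(((proj(n,x[:3]+z*axes(x[4])[:,2])[0]-o+.5)*10-.5).astype(int)),3,(255,255,0),-1)
    out.append(im)
    m=cv2.fillPoly(np.zeros_like(M[n]),[np.round(cv2.convexHull(((proj(n,V)+.5)*4-.5).astype(np.float32))).astype(int)],1); print(n,m.sum(),M[n].sum())
cv2.imwrite("pics/fit1.png",np.hstack(out))
E
python3 fit.py
```

```text
stud end [ 0.55259408 -0.0186361   0.11609905] 0.02275474823420595
stud end in mount [-0.07734192 -0.00082795  0.11609905] axis [ 0.46054484 -0.34188943  0.81915204]
628.8856925236894 [ 0.5501 -0.0161  0.1123  0.9688  2.5051] phase 55.508072162169874 stud out (axes) [-0.7  0.5  5.1]
646.6335463088207 [ 0.5502 -0.0165  0.1121  0.9417  2.5059] phase 53.952689898907096 stud out (axes) [-0.4  0.3  5.1]
655.8638436411375 [ 0.5506 -0.0163  0.1113 -0.0333  2.5051] phase 58.09460576042743 stud out (axes) [0.3 0.7 5.6]
659.0000012733433 [ 0.5499 -0.0165  0.1118 -0.0919  2.503 ] phase 54.73543014603893 stud out (axes) [-0.3  0.2  5.5]
side 5070 4657
top 4715 4568
```

View pics/fit1.png

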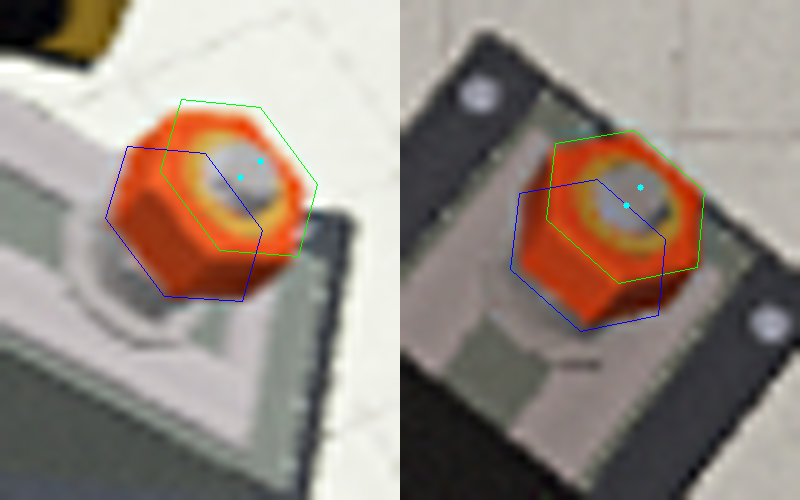

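The fit matches the hexagon's outline, the chamfer aside. The yellow ring's centre (the top face) is at (232,184) in the side half and (630,203) in the top half. I'll triangulate that and plan the approach.

```bash
cat > plan.py <<'E'
from h import *
from bench import sensors
A=axes(2.504); zt=-A[:,2]; PH=np.radians(55)
def toolR(y): y=y-zt*(y@zt); y/=np.linalg.norm(y); return np.c_[np.cross(y,zt),y,zt]
def tool_at(q,f):  # estimated j6=q with forearm direction f
    R=toolR(f); return Rot.from_rotvec(q*zt).as_matrix()@R
def cur():
    o=sensors.get_obs(); return o["tool_pos"],Rot.from_euler("xyz",o["ee_rot"]),o
def step(Pt,Rt,n=None):
    p,r,o=cur(); d=(Pt-p)*1e3; w=(Rot.from_matrix(Rt)*r.inv()).as_rotvec()
    k=n or int(np.ceil(max(abs(d).max()/40,np.linalg.norm(w)/.118,1)))
    print("rows",k,np.round(d/k,1).tolist(),np.round(w/k,4).tolist(),"total",np.round(d,1),np.round(w,3))
E
python3 - <<'E'
from plan import *
o=np.array
r=tri({"side":o([220+23.2,185+18.4])-.45,"top":o([245+23,185+20.3])-.45}); T=r.x
S=o([.55259,-.01864,.1161]); F=o([.5503,-.0162,.1118])
print("ring",T,r.cost,"S-T",A.T@(S-T)*1e3,"F-T",A.T@(F-T)*1e3, "mount",Rot.from_euler("z",-2.504).apply(T-[.49,.0268,0]))
f=o([np.cos(-.15),np.sin(-.15),0]); R0=tool_at(0,f)
for k in range(6):
    y=A@[np.cos(PH+k*np.pi/3),np.sin(PH+k*np.pi/3),0]; print(k,"j6 est",np.arctan2((y@-R0[:,0]),y@R0[:,1]))
step(T-.12*zt,R0)
E
```

```text
ring [ 0.54912479 -0.01647395  0.11091029] 0.39016429969968336 S-T [-0.36034336 -0.32221922  6.5877826 ] F-T [-0.12964149 -0.91968328  1.17691267] mount [-0.07326798 -0.00042283  0.11091029]
0 j6 est 2.7561903541137247
1 j6 est 1.708992802917127
2 j6 est 0.6617952517205292
3 j6 est -0.38540229947606797
4 j6 est -1.4325998506726656
5 j6 est -2.479797401869264
rows 13 [37.2, 36.9, -1.6] [0.0482, 0.0144, 0.0956] total [483.4 479.1 -21.3] [0.627 0.187 1.243]
```

>>> {"fn": "send_rows", "kwargs": {"rows": [[36,36,10,0.048,0.014,0.096],[36,36,10,0.048,0.014,0.096],[36,36,10,0.048,0.014,0.096],[36,36,10,0.048,0.014,0.096],[36,36,10,0.048,0.014,0.096],[36,36,10,0.048,0.014,0.096],[36,36,10,0.048,0.014,0.096],[36,36,10,0.048,0.014,0.096]], "grip": 94}}

```text
time: 1.37
tool_pos: [0.3533, -0.3039, 0.2955]
ee_rot: [-2.769, -0.123, 0.981]
wrist_force: [0.3, -1.0, 0.2]
width: 0.0939
finger_force: 0.0
```

```bash
cat > p1.py <<'E'
from plan import *
T=np.array([.5490,-.0163,.1102])
p,r,o=cur(); print(o["time"],np.round(p,4),np.round(o["joint_positions"],3))
f=np.array([np.cos(-.15),np.sin(-.15),0]); step(T-.12*zt,tool_at(0,f))
E
python3 p1.py
```

```text
1.3667 [ 0.3533 -0.3039  0.2955] [-0.845  0.17   1.199  0.023  2.163 -0.27 ]
rows 7 [35.9, 35.2, -12.4] [0.0341, 0.0109, 0.0675] total [251.  246.6 -87. ] [0.239 0.076 0.472]
```

>>> {"fn": "send_rows", "kwargs": {"rows": [[30,30,-8,0.034,0.011,0.068],[30,30,-8,0.034,0.011,0.068],[30,30,-10,0.034,0.011,0.068],[30,30,-10,0.034,0.011,0.068],[30,30,-10,0.034,0.011,0.068],[30,30,-10,0.034,0.011,0.068],[30,30,-10,0.034,0.011,0.068],[0,0,0,0,0,0]]}}

```text
time: 2.03
tool_pos: [0.5568, -0.0982, 0.2245]
ee_rot: [-2.602, -0.32, 1.428]
wrist_force: [-0.6, -0.4, -1.0]
width: 0.0941
finger_force: 0.0
```

```bash
python3 p1.py
```

```text
2.0333 [ 0.5568 -0.0982  0.2245] [-0.363  0.539  0.928  0.199  2.268 -0.228]
rows 2 [23.7, 20.4, -8.0] [-0.0022, -0.0038, -0.0048] total [ 47.5  40.9 -16. ] [-0.004 -0.008 -0.01 ]
```

>>> {"fn": "send_rows", "kwargs": {"rows": [[24,20,-8,0.05,-0.038,0.09],[23,20,-8,0.05,-0.038,0.09],[0,0,0,0.05,-0.038,0.09],[0,0,0,0.05,-0.038,0.09],[0,0,0,0.05,-0.038,0.09],[0,0,0,0.05,-0.038,0.09],[0,0,0,0.05,-0.038,0.09],[0,0,0,0.05,-0.038,0.09]]}}

```text
time: 2.7
tool_pos: [0.6005, -0.0645, 0.2156]
ee_rot: [-3.064, -0.598, 2.364]
wrist_force: [-0.0, -0.3, -0.5]
width: 0.094
finger_force: 0.0
```

>>> {"fn": "send_rows", "kwargs": {"rows": [[0,0,0,0.05,-0.038,0.09],[0,0,0,0.05,-0.038,0.09],[0,0,0,0.05,-0.038,0.09],[0,0,0,0.05,-0.038,0.09],[0,0,0,0,0,0]]}}

```text
time: 3.12
tool_pos: [0.6004, -0.0645, 0.2156]
ee_rot: [2.925, -0.565, 2.886]
wrist_force: [-0.3, -0.6, 0.2]
width: 0.0943
finger_force: 0.0
```

```bash
cat > p2.py <<'E'
from plan import *
T=np.array([.5490,-.0163,.1102]); y=A@[np.cos(PH+4*np.pi/3),np.sin(PH+4*np.pi/3),0]
p,r,o=cur(); print(o["time"],np.round(p,4),np.round(o["joint_positions"],3))
print("rel to nut top, axes mm",np.round(A.T@(p-T)*1e3,1))
R=toolR(y); step(T-.12*zt,R); step(T+.007*zt,R)
E
python3 p2.py
```

```text
3.1167 [ 0.6004 -0.0645  0.2156] [-0.304  0.61   0.834  0.247  2.256 -1.454]
rel to nut top, axes mm [  3.1   8.1 126.5]
rows 1 [3.9, 7.2, -7.1] [0.0562, -0.0292, 0.0982] total [ 3.9  7.2 -7.1] [ 0.056 -0.029  0.098]
rows 3 [-18.2, 16.9, -37.1] [0.0187, -0.0097, 0.0327] total [ -54.7   50.6 -111.2] [ 0.056 -0.029  0.098]
```

>>> {"fn": "send_rows", "kwargs": {"rows": [[4,7,-7,0.056,-0.029,0.098],[0,0,0,0,0,0],[-14,10.5,-25,0,0,0],[-14,10.5,-25,0,0,0],[0,0,0,0,0,0]]}}

```text
time: 3.53
tool_pos: [0.5709, -0.0339, 0.1521]
ee_rot: [2.855, -0.565, 3.018]
wrist_force: [0.5, -0.7, -1.3]
width: 0.0939
finger_force: 0.0
```

```bash
python3 p2.py; python3 - <<'E'
from bench import optics
import cv2,numpy as np
a=[cv2.resize(optics.snapshot(n)[y:y+150,x:x+100,::-1],(400,600),interpolation=cv2.INTER_CUBIC) for n,x,y in(("side",190,120),("top",215,110))]
cv2.imwrite("pics/pre.png",np.hstack(a))
E
```

```text
3.5333 [ 0.5709 -0.0339  0.1521] [-0.275  0.567  1.033  0.24   2.125 -1.573]
rel to nut top, axes mm [ 1.1  1.1 50.5]
rows 2 [16.7, -11.7, 28.2] [-0.0007, -0.0092, 0.0016] total [ 33.4 -23.4  56.4] [-0.001 -0.018  0.003]
rows 2 [-12.6, 10.0, -23.8] [-0.0007, -0.0092, 0.0016] total [-25.2  20.  -47.7] [-0.001 -0.018  0.003]
```

View pics/pre.png

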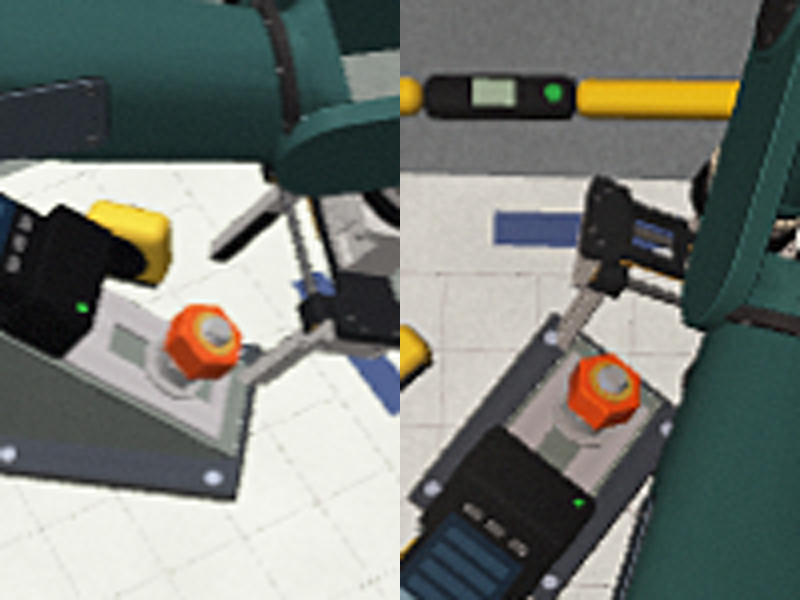

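The fingers straddle the nut: in the side half the tips are at (215,255) and (250,380), with the nut at (205,340) between them. I'll descend and close.

>>> {"fn": "send_rows", "kwargs": {"rows": [[-8,6,-15,0,-0.018,0.003],[-8,6,-15,0,0,0],[-6,5,-11,0,0,0],[-3,3,-6.5,0,0,0],[0,0,0,0,0,0]]}}

```text
time: 4.05
tool_pos: [0.5526, -0.0163, 0.1119]
ee_rot: [2.853, -0.528, 3.023]
wrist_force: [0.6, 0.6, 0.2]
width: 0.094
finger_force: 0.0
```

```bash
python3 p2.py
```

```text
4.05 [ 0.5526 -0.0163  0.1119] [-0.26   0.52   1.172  0.237  1.998 -1.596]
rel to nut top, axes mm [-1.4 -2.1  3.1]
rows 3 [17.2, -13.7, 32.2] [0.0005, 0.0062, -0.0004] total [ 51.7 -41.   96.6] [ 0.002  0.018 -0.001]
rows 1 [-6.8, 2.4, -7.4] [0.0016, 0.0185, -0.0013] total [-6.8  2.4 -7.4] [ 0.002  0.018 -0.001]
```

>>> {"fn": "send_rows", "kwargs": {"rows": [[-6.5,2.5,-7.5,0,0,0],[0,0,0,0,0,0],[0,0,0,0,0,0]]}}

```text
time: 4.3
tool_pos: [0.5463, -0.0141, 0.1048]
ee_rot: [2.853, -0.528, 3.023]
wrist_force: [0.4, -1.0, -0.0]
width: 0.094
finger_force: 0.0
```

```bash
python3 p2.py
```

```text
4.3 [ 0.5463 -0.0141  0.1048] [-0.259  0.511  1.2    0.235  1.979 -1.601]
rel to nut top, axes mm [-0.3 -0.2 -6.4]
rows 3 [19.3, -14.4, 34.6] [0.0005, 0.0063, -0.0005] total [ 58.  -43.2 103.7] [ 0.001  0.019 -0.002]
rows 1 [-0.5, 0.2, -0.3] [0.0015, 0.019, -0.0015] total [-0.5  0.2 -0.3] [ 0.001  0.019 -0.002]
```

>>> {"fn": "send_rows", "kwargs": {"rows": [[-0.5,0,0,0,0.019,0],[0,0,0,0,0,0],[0,0,0,0,0,0],[0,0,0,0,0,0],[0,0,0,0,0,0],[0,0,0,0,0,0]], "grip": 45}}

```text
time: 4.8
tool_pos: [0.5446, -0.0135, 0.1036]
ee_rot: [2.855, -0.549, 3.023]
wrist_force: [0.4, -0.3, -0.3]
width: 0.0574
finger_force: 0.0
```

```bash
cat > p3.py <<'E'
from plan import *
T=np.array([.5490,-.0163,.1102])
p,r,o=cur(); t=r.as_matrix(); print(o["time"],np.round(p,4),np.round(o["joint_positions"],3),"w",o["width"],o["finger_force"])
print("rel",np.round(A.T@(p-T)*1e3,2),"force in tool",np.round(t.T@o["wrist_force"],1),"torque tool",np.round(t.T@o["wrist_torque"],3))
print("tool z vs zt (tilt err, world rotvec)",np.round(np.cross(t[:,2],zt),4),"tool y ang in stud axes deg",np.degrees(np.arctan2(t[:,1]@A[:,1],t[:,1]@A[:,0])))
E
python3 p3.py
```

```text
4.8 [ 0.5446 -0.0135  0.1036] [-0.257  0.523  1.193  0.234  1.995 -1.594] w 0.05740917208626504 0.0
rel [ 0.46  0.36 -8.4 ] force in tool [-0.5 -0.3 -0.1] torque tool [ 0.075 -0.323 -0.1  ]
tool z vs zt (tilt err, world rotvec) [ 0.001  -0.0024 -0.0015] tool y ang in stud axes deg -64.94942427000278
```

>>> {"fn": "send_rows", "kwargs": {"rows": [[0,0,0,0,0,0],[0,0,0,0,0,0],[0,0,0,0,0,0],[0,0,0,0,0,0]]}}

```text
time: 5.13
tool_pos: [0.5445, -0.0138, 0.1035]
ee_rot: [2.855, -0.549, 3.023]
wrist_force: [-1.0, -1.7, -1.2]
width: 0.0502
finger_force: 29.6
```

```bash
python3 p3.py
```

```text
5.1333 [ 0.5445 -0.0138  0.1035] [-0.257  0.523  1.193  0.233  1.994 -1.594] w 0.0501800201819271 29.601144790649414
rel [ 0.37  0.64 -8.44] force in tool [ 0.1 -2.2  0.8] torque tool [ 0.205 -0.397  0.012]
tool z vs zt (tilt err, world rotvec) [ 0.0012 -0.0024 -0.0017] tool y ang in stud axes deg -64.9757251276407
```

>>> {"fn": "send_rows", "kwargs": {"rows": [[-0.08,0.06,-0.14,-0.05,0.037,-0.09],[-0.08,0.06,-0.14,-0.05,0.037,-0.09],[-0.08,0.06,-0.14,-0.05,0.037,-0.09],[-0.08,0.06,-0.14,-0.05,0.037,-0.09],[-0.08,0.06,-0.14,-0.05,0.037,-0.09],[-0.08,0.06,-0.14,-0.05,0.037,-0.09],[-0.08,0.06,-0.14,-0.05,0.037,-0.09],[0,0,0,0,0,0]]}}

```text
time: 5.8
tool_pos: [0.5438, -0.0135, 0.1025]
ee_rot: [-2.92, -0.575, 2.106]
wrist_force: [-0.2, -3.2, -0.2]
width: 0.0501
finger_force: 29.6
```

```bash
python3 p3.py
```

```text
5.8 [ 0.5438 -0.0135  0.1025] [-0.259  0.52   1.199  0.237  1.989 -0.827] w 0.050095098421585674 29.599204659461975
rel [ 0.4   0.82 -9.67] force in tool [-2.3 -2.  -0.9] torque tool [ 0.251 -0.473 -0.003]
tool z vs zt (tilt err, world rotvec) [-0.0021  0.0004  0.0013] tool y ang in stud axes deg -108.9647356525582
```

>>> {"fn": "send_rows", "kwargs": {"rows": [[-0.08,0.06,-0.14,-0.05,0.037,-0.09],[-0.08,0.06,-0.14,-0.05,0.037,-0.09],[-0.08,0.06,-0.14,-0.05,0.037,-0.09],[-0.08,0.06,-0.14,-0.05,0.037,-0.09],[-0.08,0.06,-0.14,-0.05,0.037,-0.09],[-0.08,0.06,-0.14,-0.05,0.037,-0.09],[-0.08,0.06,-0.14,-0.05,0.037,-0.09],[0,0,0,0,0,0]]}}

```text
time: 6.47
tool_pos: [0.543, -0.0131, 0.1016]
ee_rot: [-2.59, -0.27, 1.331]
wrist_force: [-0.3, -3.2, 0.0]
width: 0.0503
finger_force: 29.6
```

```bash
python3 p3.py
```

```text
6.4667 [ 0.543  -0.0131  0.1016] [-0.26   0.515  1.206  0.238  1.982 -0.065] w 0.050307555727024236 29.595220685005188
rel [  0.58   0.95 -10.91] force in tool [-3.1 -0.1 -1. ] torque tool [ 0.242 -0.523  0.063]
tool z vs zt (tilt err, world rotvec) [-0.0024  0.0052  0.0035] tool y ang in stud axes deg -152.699221330815
```

>>> {"fn": "send_rows", "kwargs": {"rows": [[-0.08,0.06,-0.14,-0.05,0.037,-0.09],[-0.08,0.06,-0.14,-0.05,0.037,-0.09],[-0.08,0.06,-0.14,-0.05,0.037,-0.09],[-0.08,0.06,-0.14,-0.05,0.037,-0.09],[-0.08,0.06,-0.14,-0.05,0.037,-0.09],[0,0,0,0,0,0]]}}

```text
time: 6.97
tool_pos: [0.5426, -0.0127, 0.101]
ee_rot: [-2.538, 0.033, 0.873]
wrist_force: [-1.1, -4.0, 1.1]
width: 0.05
finger_force: 29.6
```

```bash
python3 p3.py
```

```text
6.9667 [ 0.5426 -0.0127  0.101 ] [-0.259  0.512  1.211  0.237  1.977  0.48 ] w 0.05001364598959001 29.59240436553955
rel [  0.73   0.93 -11.74] force in tool [-3.8  0.9 -1.8] torque tool [ 0.156 -0.424  0.045]
tool z vs zt (tilt err, world rotvec) [-0.0005  0.0086  0.0039] tool y ang in stud axes deg 176.06666342098904
```

>>> {"fn": "send_rows", "kwargs": {"rows": [[-0.08,0.06,-0.14,-0.05,0.04,-0.089],[-0.08,0.06,-0.14,-0.05,0.04,-0.089],[-0.08,0.06,-0.14,-0.05,0.04,-0.089],[-0.08,0.06,-0.14,-0.05,0.037,-0.09],[0,0,0,0,0,0],[0,0,0,0,0,0]]}}

```text
time: 7.47
tool_pos: [0.5423, -0.0124, 0.1004]
ee_rot: [-2.592, 0.278, 0.509]
wrist_force: [-2.4, -4.7, -0.0]
width: 0.0501
finger_force: 29.6
```

```bash
python3 p3.py
```

```text
7.4667 [ 0.5423 -0.0124  0.1004] [-0.258  0.517  1.207  0.235  1.982  0.915] w 0.05012646554280121 29.60402637720108
rel [  0.71   0.84 -12.46] force in tool [-4.2  3.1 -0.5] torque tool [-0.094 -0.456  0.054]
tool z vs zt (tilt err, world rotvec) [-0.0002  0.0019  0.0009] tool y ang in stud axes deg 151.19081199281186
```

>>> {"fn": "send_rows", "kwargs": {"rows": [[-0.08,0.06,-0.14,-0.05,0.037,-0.09],[-0.08,0.06,-0.14,-0.05,0.037,-0.09],[-0.08,0.06,-0.14,-0.05,0.037,-0.09],[-0.08,0.06,-0.14,-0.05,0.037,-0.09],[0,0,0,0,0,0],[0,0,0,0,0,0]]}}

```text
time: 7.97
tool_pos: [0.542, -0.0121, 0.0998]
ee_rot: [-2.75, 0.478, 0.089]
wrist_force: [-4.5, -4.4, 1.3]
width: 0.0498
finger_force: 29.6
```

```bash
python3 p3.py
```

```text
7.9667 [ 0.542  -0.0121  0.0998] [-0.258  0.515  1.21   0.236  1.979  1.352] w 0.04984399362888964 29.593158066272736
rel [  0.74   0.78 -13.17] force in tool [-4.9  4.1 -0.6] torque tool [-0.328 -0.407  0.043]
tool z vs zt (tilt err, world rotvec) [-0.0001  0.0037  0.0016] tool y ang in stud axes deg 126.12796176429677
```

>>> {"fn": "send_rows", "kwargs": {"rows": [[-0.08,0.06,-0.14,-0.05,0.038,-0.09],[-0.08,0.06,-0.14,-0.05,0.038,-0.09],[-0.08,0.06,-0.14,-0.05,0.038,-0.09],[-0.08,0.06,-0.14,-0.05,0.038,-0.09],[0,0,0,0,0,0],[0,0,0,0,0,0]]}}

```text
time: 8.47
tool_pos: [0.5417, -0.0118, 0.0994]
ee_rot: [-3.007, 0.596, -0.406]
wrist_force: [-3.9, -3.3, 1.2]
width: 0.0501
finger_force: 29.5
```

```bash
python3 p3.py
```

```text
8.4667 [ 0.5417 -0.0118  0.0994] [-0.257  0.516  1.21   0.236  1.979  1.792] w 0.05011149875739258 29.499844014644623
rel [  0.75   0.72 -13.77] force in tool [-2.6  4.5 -0.3] torque tool [-0.465 -0.073  0.109]
tool z vs zt (tilt err, world rotvec) [-0.0006  0.0024  0.0013] tool y ang in stud axes deg 100.96315291757637
```

>>> {"fn": "send_rows", "kwargs": {"rows": [[-0.08,0.06,-0.14,-0.05,0.038,-0.09],[-0.08,0.06,-0.14,-0.05,0.038,-0.09],[0,0,0,0,0,0],[0,0,0,0,0,0]]}}

```text
time: 8.8
tool_pos: [0.5417, -0.0117, 0.0992]
ee_rot: [3.124, 0.61, -0.673]
wrist_force: [-3.4, -3.2, 1.2]
width: 0.0503
finger_force: 29.5
```

```bash
python3 p3.py
```

```text
8.8 [ 0.5417 -0.0117  0.0992] [-0.257  0.516  1.21   0.236  1.979  2.012] w 0.050269824907321056 29.450916945934296
rel [  0.72   0.69 -13.97] force in tool [-1.2  4.6 -0.5] torque tool [-0.489  0.031  0.226]
tool z vs zt (tilt err, world rotvec) [-0.001   0.002   0.0014] tool y ang in stud axes deg 88.35260474003711
```

>>> {"fn": "send_rows", "kwargs": {"rows": [[-0.04,0.03,-0.07,-0.05,0.038,-0.09],[-0.04,0.03,-0.07,-0.05,0.038,-0.09],[-0.04,0.03,-0.07,-0.05,0.038,-0.09],[0,0,0,0,0,0],[0,0,0,0,0,0]]}}

```text
time: 9.22
tool_pos: [0.5416, -0.0116, 0.0989]
ee_rot: [2.903, 0.568, -1.067]
wrist_force: [-4.2, -3.1, 2.1]
width: 0.0504
finger_force: 29.4
```

```bash
python3 p3.py
```

```text
9.2167 [ 0.5416 -0.0116  0.0989] [-0.258  0.517  1.211  0.237  1.98   2.342] w 0.050354921676066776 29.399004578590393
rel [  0.7    0.63 -14.31] force in tool [-0.5  5.6 -0.8] torque tool [-0.483  0.28   0.3  ]
tool z vs zt (tilt err, world rotvec) [-0.0019  0.0012  0.0016] tool y ang in stud axes deg 69.43204249770834
```

>>> {"fn": "send_rows", "kwargs": {"rows": [[0,0,0,-0.035,0.026,-0.062],[0,0,0,-0.035,0.026,-0.062],[0,0,0,0,0,0],[0,0,0,0,0,0],[0,0,0,0,0,0]]}}

```text
time: 9.63
tool_pos: [0.5415, -0.0115, 0.0988]
ee_rot: [2.815, 0.526, -1.235]
wrist_force: [-5.2, -5.2, 1.7]
width: 0.0497
finger_force: 30.2
```

```bash
python3 p3.py
```

```text
9.6333 [ 0.5415 -0.0115  0.0988] [-0.257  0.517  1.211  0.237  1.979  2.491] w 0.04972979715128008 30.236405432224274
rel [  0.7    0.6  -14.43] force in tool [ 1.9  7.3 -0.8] torque tool [-0.526  0.528 -0.668]
tool z vs zt (tilt err, world rotvec) [-0.0015  0.0012  0.0013] tool y ang in stud axes deg 60.88337878618771
```

The z torque jumped and changed sign, so I'm taking more readings before going on.

>>> {"fn": "send_rows", "kwargs": {"rows": [[0,0,0,0,0,0]]}}

```text
time: 9.72
tool_pos: [0.5415, -0.0115, 0.0988]
ee_rot: [2.815, 0.526, -1.235]
wrist_force: [-5.6, -4.0, 1.6]
width: 0.0503
finger_force: 30.2
```

```bash
python3 p3.py; sed -i 's/^for n,p in fit//' fit.py; python3 - <<'E'
from bench import optics
import cv2,numpy as np
a=[cv2.resize(optics.snapshot(n)[y:y+75,x:x+50,::-1],(400,600),interpolation=cv2.INTER_CUBIC) for n,x,y in(("side",215,165),("top",240,165))]
cv2.imwrite("pics/held.png",np.hstack(a))
E
```

```text
9.7167 [ 0.5415 -0.0115  0.0988] [-0.257  0.517  1.211  0.237  1.979  2.491] w 0.050346978143377526 30.23931920528412
rel [  0.71   0.59 -14.41] force in tool [ 0.9  7.  -0.1] torque tool [-0.555  0.57  -0.661]
tool z vs zt (tilt err, world rotvec) [-0.0015  0.0012  0.0013] tool y ang in stud axes deg 60.88767711886226
```

View pics/held.png

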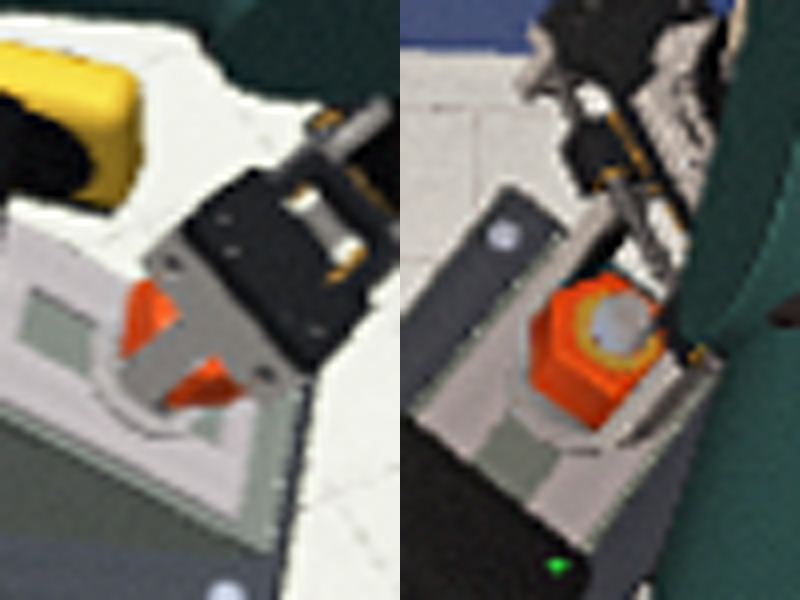

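Nothing is fouling: the nut sits on the steel nut with the pads on its flats. I'll release, then turn back one flat and regrasp to check how tight it is.

>>> {"fn": "send_rows", "kwargs": {"rows": [[0,0,0,0,0,0],[0,0,0,0,0,0],[0,0,0,0,0,0],[0,0,0,0,0,0]], "grip": 80}}

```text
time: 10.15
tool_pos: [0.5422, -0.0108, 0.0986]
ee_rot: [2.814, 0.525, -1.24]
wrist_force: [-0.1, -0.8, -0.2]
width: 0.0735
finger_force: 0.0
```

```bash
python3 p3.py; python3 -c "
from bench import sensors;print(sensors.get_obs()['joint_torque'])"
```

```text
10.15 [ 0.5422 -0.0108  0.0986] [-0.257  0.517  1.21   0.238  1.978  2.497] w 0.0735318439197975 0.0
rel [  0.47  -0.35 -14.46] force in tool [ 0.8  0.4 -0.1] torque tool [ 0.139  0.194 -0.026]
tool z vs zt (tilt err, world rotvec) [-0.0022  0.0025  0.0023] tool y ang in stud axes deg 60.6397651554717
[-1.75325753e-02 -4.76064634e+01 -2.63778055e+01  8.34319163e-01
  2.07153082e+00 -1.21547746e-03]
```

On release the tool sprang 0.25° in the tightening direction, so the nut was resisting. Turning back one flat for a check grip.

>>> {"fn": "send_rows", "kwargs": {"rows": [[0,0,0,0.048,-0.036,0.086],[0,0,0,0.048,-0.036,0.086],[0,0,0,0.048,-0.036,0.086],[0,0,0,0.048,-0.036,0.086],[0,0,0,0.048,-0.036,0.086],[0,0,0,0.048,-0.036,0.086],[0,0,0,0.048,-0.036,0.086],[0,0,0,0.048,-0.036,0.086]]}}

```text
time: 10.82
tool_pos: [0.5421, -0.011, 0.0986]
ee_rot: [-2.916, 0.571, -0.241]
wrist_force: [0.3, -0.1, -0.3]
width: 0.0795
finger_force: 0.0
```

>>> {"fn": "send_rows", "kwargs": {"rows": [[0,0,0,0.048,-0.036,0.086],[0,0,0,0.048,-0.036,0.086],[0,0,0,0,0,0],[0,0,0,0,0,0]]}}

```text
time: 11.15
tool_pos: [0.542, -0.0112, 0.0987]
ee_rot: [-2.799, 0.515, -0.015]
wrist_force: [-0.4, 0.4, 0.1]
width: 0.0803
finger_force: 0.0
```

```bash
python3 p3.py
```

```text
11.15 [ 0.542  -0.0112  0.0987] [-0.256  0.517  1.21   0.236  1.978  1.452] w 0.08027957987707891 0.0
rel [  0.47   0.05 -14.41] force in tool [-0.4 -0.3  0.3] torque tool [-0.136  0.211 -0.053]
tool z vs zt (tilt err, world rotvec) [-0.0007  0.0023  0.0013] tool y ang in stud axes deg 120.48636840015986
```

>>> {"fn": "send_rows", "kwargs": {"rows": [[0,0,0,0,0,0],[0,0,0,0,0,0],[0,0,0,0,0,0],[0,0,0,0,0,0],[0,0,0,0,0,0],[0,0,0,0,0,0],[0,0,0,0,0,0],[0,0,0,0,0,0]], "grip": 45}}

```text
time: 11.82
tool_pos: [0.5418, -0.0117, 0.0986]
ee_rot: [-2.799, 0.515, -0.014]
wrist_force: [0.3, -1.8, 0.1]
width: 0.0507
finger_force: 29.7
```

```bash
python3 p3.py
```

```text
11.8167 [ 0.5418 -0.0117  0.0986] [-0.257  0.517  1.211  0.236  1.979  1.449] w 0.050719700124946705 29.65386791853234
rel [  0.36   0.61 -14.39] force in tool [ 0.2  1.6 -0.8] torque tool [-0.417  0.166 -0.206]
tool z vs zt (tilt err, world rotvec) [-0.0003  0.002   0.001 ] tool y ang in stud axes deg 120.5587620731014
```

>>> {"fn": "send_rows", "kwargs": {"rows": [[0,0,0,-0.023,0.017,-0.041],[0,0,0,0,0,0],[0,0,0,0,0,0]]}}

```text
time: 12.07
tool_pos: [0.5417, -0.0117, 0.0985]
ee_rot: [-2.827, 0.531, -0.069]
wrist_force: [-0.6, -1.5, -0.5]
width: 0.0504
finger_force: 28.9
```

```bash
python3 p3.py
```

```text
12.0667 [ 0.5417 -0.0117  0.0985] [-0.257  0.517  1.211  0.236  1.978  1.5  ] w 0.05038733312414165 28.89546320780937
rel [  0.34   0.61 -14.47] force in tool [-0.2  1.6  0.1] torque tool [-0.291  0.288  0.455]
tool z vs zt (tilt err, world rotvec) [-0.0002  0.002   0.001 ] tool y ang in stud axes deg 117.6859227841171
```

A 0.05 rad nudge raised the torque to about 0.46 N m at once, so the nut is firmly tight. I'll open and withdraw along the stud.

>>> {"fn": "send_rows", "kwargs": {"rows": [[0,0,0,0,0,0],[0,0,0,0,0,0],[0,0,0,0,0,0],[0,0,0,0,0,0],[0,0,0,0,0,0],[0,0,0,0,0,0]], "grip": 94}}

```text
time: 12.57
tool_pos: [0.5418, -0.0113, 0.0988]
ee_rot: [-2.826, 0.53, -0.068]
wrist_force: [0.1, -0.5, 0.0]
width: 0.0869
finger_force: 0.0
```

>>> {"fn": "send_rows", "kwargs": {"rows": [[5,-3.5,8,0,0,0],[9,-7,16,0,0,0],[9,-7,16,0,0,0],[14,-10,25,0,0,0],[14,-10,25,0,0,0],[14,-10,25,0,0,0],[0,0,20,0,0,0],[0,0,0,0,0,0]]}}

```text
time: 13.23
tool_pos: [0.6083, -0.0597, 0.2382]
ee_rot: [-2.828, 0.522, -0.069]
wrist_force: [0.9, 0.7, 0.9]
width: 0.0939
finger_force: 0.0
```

```bash
python3 p3.py; python3 - <<'E'
from bench import optics
import cv2,numpy as np
a=[cv2.resize(optics.snapshot(n)[y:y+75,x:x+50,::-1],(400,600),interpolation=cv2.INTER_CUBIC) for n,x,y in(("side",215,165),("top",240,165))]
cv2.imwrite("pics/end.png",np.hstack(a))
E
```

```text
13.2333 [ 0.6083 -0.0597  0.2382] [-0.295  0.625  0.767  0.265  2.305  1.551] w 0.09393997864195239 0.0
rel [ 13.19  -0.45 147.01] force in tool [ 0.3 -1.1 -0.9] torque tool [-0.079  0.217 -0.054]
tool z vs zt (tilt err, world rotvec) [0.0022 0.0098 0.0028] tool y ang in stud axes deg 117.827040360314
```

View pics/end.png

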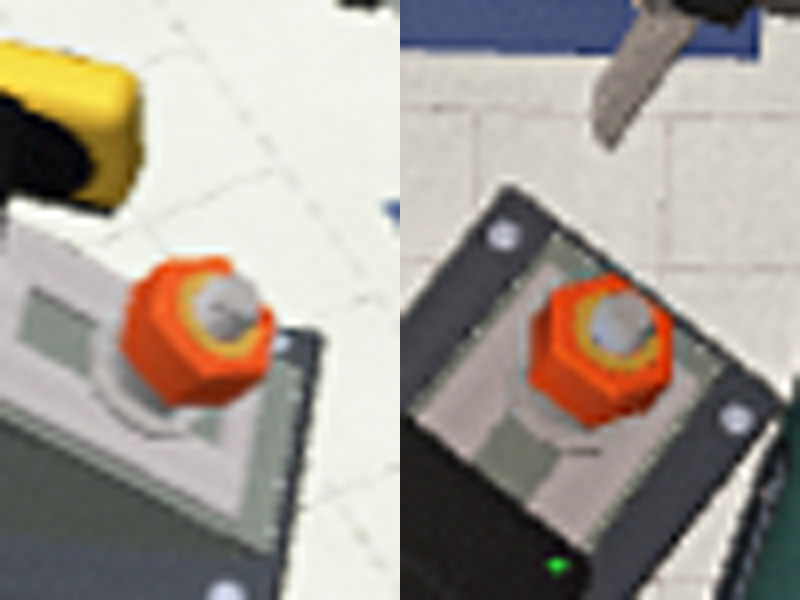

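The lock nut sits lower on the stud, at side (197,333) and top (600,350), with more stud showing above it. The gripper is clear and nothing else has moved, so I'm handing in.

```bash
python3 -c "
from bench import ticket;print(ticket.close_job())"
```

```text
the job is handed in; nothing more can be done
None
```

The orange lock nut is run down and jammed against the steel nut: I turned it about 4.1 rad in all, and the check grip met about 0.46 N m; it is released with the arm clear, and the job was handed in at about 13 s (I did not measure the steel nut's angle, but the highest torque I read, about 0.67 N m, is well under its 2 N m).

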